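# Find the concealed catch of the shoe-care box and open its lid

## Robot

A 6-joint arm with a two-finger parallel gripper is mounted at the origin on the work surface. World frame = base frame: x ahead of the robot, y to its left, z up, the work surface at z = 0. Lengths are in m, angles in rad, forces in N, time in s.
With the tool pointing down it reaches from about 0.4 to 0.925 m from the base axis. Payload 3.4 kg.
Tool frame: the origin (TCP) lies at the very end of the fingers, on their centre line; the grasp point (between the pads) lies 19 mm behind it; z points along the fingers, y is the line along which they close (so a half turn about z gives the same grasp; the last joint's range is limited). The gripper opens to 85 mm and grips with 20 to 120 N. Pads are 22 mm wide; open, the fingers measure 114 mm over their backs; the gripper's body (76 mm by 85 mm) begins 54 mm behind the grasp point. The pads swing forward as they close: fully open they stand 13 mm farther back than shut.
Start: joints at [-1.27, 0.307, 1.506, -0, 1.328, -0.073], TCP at [0.21, -0.535, 0.231] pointing down, gripper open.
Joint ranges: [-3.12, 3.12], [-1.05, 2.28], [0.14, 2.33], [-1.42, 4.57], [0.1, 2.73], [-2.68, 2.68]. Speed limits (rad/s): [2.57, 2.57, 3.14, 3.14, 3.14, 3.14].

## Interface

Orientations are given as a unit quaternion [x, y, z, w].
In Python, from plant import bot gives the robot as it stands.
- The arm moves only by the tool step_arm, never from a script. Its argument "moves" is a list of rows, each an object of numbers: "grip": the opening, from -1 (shut) to 1 (fully open); "x", "y", "z": the shift along the tool's x, y, z in m; "yaw": the turn about the tool's z in rad. A call has 1 to 20 rows; each row is the pose to reach, as a shift and turn from the pose commanded when the call began, along the tool's axes at that moment; what a row does not reach only later rows make up. A row lasts 1/8 s, in which the tool goes at most 62.5 mm and 10.7 degrees, less where a joint would pass 70% of its speed; a pose out of reach is approached as far as the arm can. A call with a gripper value outside its range is refused whole. The fingers move at their own pace and stop on an object; "force" is the grip in N (left out, the last holds). Time passes only in rows, so rows that repeat a pose let the fingers close. It gives the time, the measured TCP pose, the force, the opening and the grip force at its end, in the units of the state.
- bot.observe(): the state, without advancing time (a new reading comes with each control period).
- bot.grab_frame(name): name is "scene" or "top" or "wrist"; returns a dict with "frame" (400x640x3 uint8, red, green, blue), "z_map" (400x640 float32, m along the optical axis (not along the pixel's ray), 0 where there is no reading), "fx", "fy", "cx", "cy" (pixels), "R" (3x3) and "t" (3): a world point X has camera coordinates R X + t; the wrist camera has in their place "tool_from_camera" (4x4, takes a point from camera to tool coordinates, whose origin is the TCP and whose axes are the flange's). Camera axes: x right, y down, z forward; pixel columns grow to the right and rows downward; lengths in m; the calibration is good to about 2 mm. A picture is of the moment at which its call begins: read the wrist's pose just before it.
- bot.sign_off(): hands the job in; it is judged then, once.
Trained networks look in the newest picture that a camera, given by its name, has taken for a name from the list of things; names that differ only in an ending like _2 or _b are one class to them, and where a whole thing is asked for, a point or a joint stands for the part that bears it (a point fixed in the world has none). Each returns a list of dicts, best first, with "score" (0 to 1); they miss things now and then, are a little off and sometimes report something else, mostly with a low value. They report only what shows in the picture. A call takes as long as a camera call.
- bot.regions_of(camera, thing): "region" (400x640 bool, what is visible of it).
- bot.pinpoint(camera, thing): "centre" ([x, y, z] in m, in world coordinates, good to about 4 mm: a listed point, or the origin of a listed thing).
The state is a dict: "clock": time; "joint_pos": joint angles; "joint_velocities": joint speeds; "joint_efforts": joint torques, N m; "ee_pos": TCP position; "ee_rot": TCP orientation; "contact_force": force on the tool from outside, world axes, zero at the start; "ft_torque": the same for the moment, N m; "width": opening from 0.0 (shut) to 1.0 (fully open); "finger_force": force on a finger pad.
Only numpy, scipy, OpenCV 4.12 (cv2) and the standard library are available. Lean on these libraries where they do the work, as an engineer would, in place of code of your own. Each camera call takes 0.05 s, during which the arm holds its last target. There are 200 camera calls.

## Task

One of the four identical square pads on the near strip of the grey box is really a concealed spring catch: feel across them with a fingertip until you find the pad that gives, and press it in so that the lid springs ajar. Then let the catch come back up and push the white lid away from the pads until it is fully open. Leave the shoe tree, key tray, shoe horn and brush where they lie; nothing is to be picked up.

Things in the scene. Friction and masses are not known exactly. Their poses are not given: they have to be found in the camera images.
- box: Grey plastic box, 250 x 250 mm, 60 mm tall, stuck fast to the shelf. Origin: centre of its underside; x points from the pads towards the lid (roughly away from the robot), y along the row of pads, z up. Flat top at z = 60 mm: pad strip (x -120 to -60 mm), bare landing (x -60 to -35), then the lid, which slides back over a flat rear deck (x 45 to 125).
- panel (a point): Middle of the pad strip, on its top: box x = -90, y = 0, z = 60 mm. Four look-alike square pads, each 46 x 46 mm, flush, in a dark gap 1.5 mm wide, have their centres at box x = -90 mm, y = -90, -30, +30 and +90 mm. One of them (drawn anew each time, it cannot be told by eye) is the sprung catch; the others are rigid and harmless to press.
- catch (a joint): How far the catch pad is pressed in, in m: 0 = flush, 0.007 = against its stop. It is sprung: about 1.5 N to start, 4.2 N at the stop, and it comes back up when released. The lid is freed at about 4 mm; pressed to the stop it is surely free.
- lid (a joint): How far the lid has slid along the box's +x, in m: 0 = shut, 0.075 = fully open against its stop. Latched shut until the catch is pressed, when an ejector spring throws it to about 0.022 to 0.03; from there it slides with about 1.2 N of friction and stays where it is left. It cannot lift off.
- lid_edge (a point): Middle of the top edge of the lid's near face (the upright face towards the pads); moves with the lid. The lid is a plain white slab 90 (box x) by 240 (box y) mm, 14 mm thick, on the box's top, so this face stands 60 to 74 mm above the shelf; shut, it is at box x = -35 mm. As it slides back it uncovers the hollow of the box (box x -35 to +45 mm).
- shoe_tree: Wooden shoe tree, loose, about 260 x 66 mm and 40 mm tall, its length along its x; origin under its middle. Lies beside the box, on either side. Not to be moved.
- key_tray: Aluminium key tray, loose, 190 (x) x 110 (y) mm, 22 mm tall; origin under its centre. Lies beside the box, on the side opposite the shoe tree. Not to be moved.
- shoe_horn: Flat steel shoe horn, loose, about 220 mm long along its x, up to 42 mm wide, 4 to 9 mm tall; origin under its middle. Lies behind the box, across. Not to be moved.
- brush: Small silicone brush, loose, 140 mm long along its x, 32 mm wide, 20 mm tall; origin under its middle. Lies to the left of the shoe tree or key tray. Not to be moved.

How it is judged:
By the outcome, as a careful person would: the job done as asked, in the order asked, and still so for the second after the job is handed in, with the robot touching nothing.
It also fails if it takes over 45 s, if anything falls off the work surface, if the arm or the gripper's body presses on something with over 40 N, if the wrist force passes 120 N, or if a joint passes its speed limit or range.

## Working session

There is one attempt and no reset: what is moved stays moved. The work goes in short steps, Python scripts to look and compute and a tool call to move; the robot and the scene stay as the last step left them, time stands still between calls to the robot, and variables do not carry over. Pictures are saved under pics/ and viewed, at most 10 in all, crops included, and the job is handed in when it is done.

Besides the shell and the picture viewer there is one more tool, called after "Request:" by a JSON object that holds its "api" and its "payload", one argument or row to a line. step_arm: Moves the arm, as the interface text tells. Its arguments: {"type":"object","properties":{"moves":{"type":"array"},"force":{"type":"number"}},"required":["moves"]}

```bash
mkdir -p pics; python3 - <<'E'
from plant import bot
import cv2,numpy as np
s=bot.observe();print(s)
for c in("top","scene"):
    f=bot.grab_frame(c);cv2.imwrite(f"pics/{c}0.png",f["frame"][:,:,::-1])
    for n in("box","panel","lid_edge","shoe_tree","key_tray","shoe_horn","brush"):
        print(c,n,[(np.round(d["centre"],4).tolist(),round(d["score"],2)) for d in bot.pinpoint(c,n)[:2]])
    if c=="top":
        # plane of box top
        r=bot.regions_of(c,"box")[0]["region"]; l=bot.regions_of(c,"lid")
        def pts(m):
            v,u=np.nonzero(m&(f["z_map"]>0));z=f["z_map"][v,u]
            P=np.c_[(u-f["cx"])/f["fx"]*z,(v-f["cy"])/f["fy"]*z,z];return (P-f["t"])@f["R"]
        for nm,m,lo,hi in(("box",r,.05,.068),("lid",l[0]["region"] if l else r,.069,.08)):
            P=pts(m);Q=P[(P[:,2]>lo)&(P[:,2]<hi)]
            print(nm,len(Q),Q[:,2].mean() if len(Q) else 0, cv2.minAreaRect(Q[:,:2].astype(np.float32)*1000) if len(Q) else 0)
E
```

```text
{'clock': 0.0, 'joint_pos': array([-1.27050812e+00,  3.07584751e-01,  1.50764459e+00,  2.26421975e-05,
        1.32840111e+00, -7.34886542e-02]), 'joint_velocities': array([ 0.00070886,  0.00133273, -0.00011426,  0.00139784,  0.00033992,
       -0.00035018]), 'joint_efforts': array([ 5.03411320e-04, -4.57550597e+01, -2.51916271e+01, -5.50634559e-04,
        1.30253937e-02,  2.40805882e-06]), 'ee_pos': array([ 0.20974094, -0.53465021,  0.23038517]), 'ee_rot': array([ 9.82587124e-01,  1.85799636e-01, -1.04378779e-04, -1.01359916e-03]), 'contact_force': array([-0.03326396,  0.39723699,  0.21499567]), 'ft_torque': array([ 0.03961995, -0.01455083,  0.01240674]), 'finger_force': 0.0, 'width': 0.9966916274680382}
top box [([0.5819, 0.0094, -0.0002], 0.77)]
top panel [([0.4898, 0.0208, 0.0602], 0.94)]
top lid_edge [([0.5471, 0.0154, 0.0699], 0.76)]
top shoe_tree [([0.5722, -0.2053, -0.0047], 0.7)]
top key_tray [([0.6049, 0.2328, -0.0005], 0.61)]
top shoe_horn [([0.7765, -0.0421, 0.0003], 0.81)]
top brush [([0.624, 0.3535, -0.0007], 0.96)]
box 4783 0.060944834378763114 ((581.2369384765625, 13.0625), (249.12379455566406, 251.4622802734375), 85.05059814453125)
lid 4265 0.07509922650294289 ((591.5106201171875, 12.54876708984375), (239.84214782714844, 89.89450073242188), 85.4395980834961)
scene box [([0.5862, 0.0094, 0.0042], 0.7)]
scene panel [([0.4886, 0.0242, 0.056], 0.82), ([0.5745, -0.2038, -0.0007], 0.55)]
scene lid_edge [([0.5438, 0.0171, 0.0741], 0.85)]
scene shoe_tree [([0.5745, -0.2067, -0.0012], 0.6)]
scene key_tray [([0.6021, 0.229, -0.0007], 0.79)]
scene shoe_horn []
scene brush [([0.6305, 0.3525, 0.0016], 0.72)]
```

View pics/top0.png

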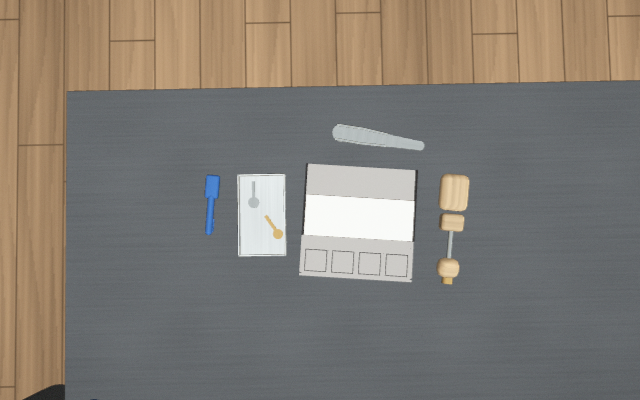

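```bash
cat > h.py <<'E'
from plant import bot
import numpy as np
from scipy.spatial.transform import Rotation as Ro
A=np.deg2rad(-4.75); C=np.array([.5815,.0125,0])
B=Ro.from_euler('z',A)
def w(x,y,z): return C+B.apply([x,y,z])
def st():
    s=bot.observe();R=Ro.from_quat(s["ee_rot"]);return s,s["ee_pos"],R
def inbox(p): return B.inv().apply(p-C)
E
python3 - <<'E'
from h import *
s,p,R=st()
print(R.as_matrix().round(3))
for y in(-.09,-.03,.03,.09):
    t=w(-.09,y,.10);print(y,t.round(4),(R.inv().apply(t-p)).round(4))
# yaw so tool y aligned with box y (mod pi) / box x
print("tool y in box",B.inv().apply(R.as_matrix()[:,1]),"tool x in box",B.inv().apply(R.as_matrix()[:,0]))
E
```

```text
[[ 0.931  0.365  0.   ]
 [ 0.365 -0.931 -0.   ]
 [-0.     0.    -1.   ]]
-0.09 [ 0.4844 -0.0697  0.1   ] [ 0.4255 -0.3332  0.1313]
-0.03 [ 0.4893 -0.0099  0.1   ] [ 0.4519 -0.3871  0.1313]
0.03 [0.4943 0.0498 0.1   ] [ 0.4784 -0.441   0.1313]
0.09 [0.4993 0.1096 0.1   ] [ 0.5048 -0.4948  0.1313]
tool y in box [ 4.40970243e-01 -8.97521722e-01  5.05760286e-05] tool x in box [ 8.97521724e-01  4.40970243e-01 -9.48836022e-06]
```

The top view shows the box around (358,222), with its pads in row ~262 at columns 316–397. The lid is shut at (358,217), the key tray is to the left and the shoe tree to the right. This agrees with the fit. I'll move above the y=-90 pad with the fingers shut.

Request:
{"api": "step_arm", "payload": {
  "moves": [
    {"grip": -1,"x": 0.042,"y": -0.033,"z": 0,"yaw": 0.05},
    {"grip": -1,"x": 0.085,"y": -0.067,"z": 0,"yaw": 0.1},
    {"grip": -1,"x": 0.128,"y": -0.1,"z": 0,"yaw": 0.15},
    {"grip": -1,"x": 0.17,"y": -0.133,"z": 0,"yaw": 0.2},
    {"grip": -1,"x": 0.213,"y": -0.167,"z": 0,"yaw": 0.25},
    {"grip": -1,"x": 0.255,"y": -0.2,"z": 0.01,"yaw": 0.3},
    {"grip": -1,"x": 0.298,"y": -0.233,"z": 0.03,"yaw": 0.35},
    {"grip": -1,"x": 0.34,"y": -0.267,"z": 0.06,"yaw": 0.4},
    {"grip": -1,"x": 0.383,"y": -0.3,"z": 0.09,"yaw": 0.456},
    {"grip": -1,"x": 0.4255,"y": -0.333,"z": 0.12,"yaw": 0.456},
    {"grip": -1,"x": 0.4255,"y": -0.333,"z": 0.14,"yaw": 0.456},
    {"grip": -1,"x": 0.4255,"y": -0.333,"z": 0.15,"yaw": 0.456},
    {"grip": -1,"x": 0.4255,"y": -0.333,"z": 0.15,"yaw": 0.456},
    {"grip": -1,"x": 0.4255,"y": -0.333,"z": 0.15,"yaw": 0.456}
  ]
}}

```text
clock: 2.65
ee_pos: [0.4849, -0.0708, 0.0821]
ee_rot: [0.999, -0.042, 0.001, 0.0]
contact_force: [0.9, -0.5, 0.0]
width: 0.0
finger_force: 0.0
```

```bash
python3 - <<'E'
from h import *
s,p,R=st();print(s["clock"],p,inbox(p),s["contact_force"],s["width"]);print((B.inv()*R).as_matrix().round(3),R.inv().apply(w(-.09,-.09,.06)-p))
E
```

```text
2.65 [ 0.48487489 -0.07077516  0.08209082] [-0.08939738 -0.09099051  0.08209082] [ 0.90624904 -0.53846792  0.0027829 ] 0.00043744906688453867
[[ 1.    -0.001  0.001]
 [-0.001 -1.    -0.   ]
 [ 0.001  0.    -1.   ]] [-0.0006364  -0.00099579  0.02208964]
```

Request:
{"api": "step_arm", "payload": {
  "moves": [
    {"grip": -1,"z": 0.012},
    {"grip": -1,"z": 0.019},
    {"grip": -1,"z": 0.022},
    {"grip": -1,"z": 0.024},
    {"grip": -1,"z": 0.025},
    {"grip": -1,"z": 0.025}
  ]
}}

```text
invalid input at $.moves[0]: expected keys grip, x, y, z, yaw
```

Request:
{"api": "step_arm", "payload": {
  "moves": [
    {"grip": -1,"x": 0,"y": 0,"z": 0.012,"yaw": 0},
    {"grip": -1,"x": 0,"y": 0,"z": 0.019,"yaw": 0},
    {"grip": -1,"x": 0,"y": 0,"z": 0.022,"yaw": 0},
    {"grip": -1,"x": 0,"y": 0,"z": 0.024,"yaw": 0},
    {"grip": -1,"x": 0,"y": 0,"z": 0.025,"yaw": 0},
    {"grip": -1,"x": 0,"y": 0,"z": 0.025,"yaw": 0}
  ]
}}

```text
clock: 3.4
ee_pos: [0.4839, -0.0701, 0.0599]
ee_rot: [0.999, -0.041, 0.0, 0.0]
contact_force: [-10.5, 0.5, 37.6]
width: 0.004
finger_force: 18.8
```

The pad at y=-90 is rigid. Next, y=-30, pressing a bit less deep.

Request:
{"api": "step_arm", "payload": {
  "moves": [
    {"grip": -1,"x": 0,"y": 0,"z": -0.008,"yaw": 0},
    {"grip": -1,"x": 0,"y": -0.02,"z": -0.012,"yaw": 0},
    {"grip": -1,"x": 0,"y": -0.045,"z": -0.012,"yaw": 0},
    {"grip": -1,"x": 0,"y": -0.06,"z": -0.012,"yaw": 0},
    {"grip": -1,"x": 0,"y": -0.06,"z": -0.008,"yaw": 0},
    {"grip": -1,"x": 0,"y": -0.06,"z": -0.003,"yaw": 0},
    {"grip": -1,"x": 0,"y": -0.06,"z": -0.001,"yaw": 0},
    {"grip": -1,"x": 0,"y": -0.06,"z": -0.0005,"yaw": 0},
    {"grip": -1,"x": 0,"y": -0.06,"z": -0.0005,"yaw": 0}
  ]
}}

```text
clock: 4.53
ee_pos: [0.4894, -0.0104, 0.0569]
ee_rot: [0.999, -0.041, 0.0, -0.0]
contact_force: [-0.2, 1.8, 3.9]
width: -0.001
finger_force: 1.8
```

This pad gives (57 mm at ~3 N). I'll press it to the stop, then release.

Request:
{"api": "step_arm", "payload": {
  "moves": [
    {"grip": -1,"x": 0,"y": 0,"z": 0.002,"yaw": 0},
    {"grip": -1,"x": 0,"y": 0,"z": 0.004,"yaw": 0},
    {"grip": -1,"x": 0,"y": 0,"z": 0.005,"yaw": 0},
    {"grip": -1,"x": 0,"y": 0,"z": 0.005,"yaw": 0},
    {"grip": -1,"x": 0,"y": 0,"z": 0.005,"yaw": 0}
  ]
}}

```text
clock: 5.15
ee_pos: [0.4894, -0.0103, 0.0529]
ee_rot: [0.999, -0.041, 0.0, 0.0]
contact_force: [-4.4, 1.2, 14.6]
width: -0.001
finger_force: 7.4
```

Request:
{"api": "step_arm", "payload": {
  "moves": [
    {"grip": -1,"x": 0,"y": 0,"z": -0.002,"yaw": 0},
    {"grip": -1,"x": 0,"y": 0,"z": -0.01,"yaw": 0},
    {"grip": -1,"x": 0,"y": 0,"z": -0.02,"yaw": 0},
    {"grip": -1,"x": 0,"y": 0,"z": -0.04,"yaw": 0},
    {"grip": -1,"x": 0,"y": 0,"z": -0.06,"yaw": 0},
    {"grip": -1,"x": 0,"y": 0,"z": -0.06,"yaw": 0}
  ]
}}

```text
clock: 5.9
ee_pos: [0.4906, -0.0103, 0.1132]
ee_rot: [0.999, -0.041, 0.002, 0.0]
contact_force: [0.4, -0.4, 0.1]
width: 0.002
finger_force: 0.0
```

```bash
python3 - <<'E'
from h import *
import cv2
s,p,R=st();print(s["clock"],p,inbox(p),s["contact_force"])
for c in("top","scene"):
    f=bot.grab_frame(c)
    for d in bot.pinpoint(c,"lid_edge")[:1]:print(c,d["centre"],inbox(d["centre"]),d["score"])
    if c=="scene":cv2.imwrite("pics/s1.png",f["frame"][:,:,::-1])
    else:
        l=bot.regions_of(c,"lid")[0]["region"];v,u=np.nonzero(l&(f["z_map"]>0));z=f["z_map"][v,u]
        P=(np.c_[(u-f["cx"])/f["fx"]*z,(v-f["cy"])/f["fy"]*z,z]-f["t"])@f["R"]
        P=P[(P[:,2]>.069)&(P[:,2]<.08)];q=B.inv().apply(P-C);print(np.percentile(q[:,0],[0,1,99,100]))
E
```

```text
5.9 [ 0.49060733 -0.01033228  0.11323996] [-0.0886898  -0.03028053  0.11323996] [ 0.36426498 -0.44031066  0.06490401]
top [0.5724, 0.0141, 0.0698] [-0.00920124  0.00084095  0.0698    ] 0.8
[-0.01074836 -0.00960343  0.07747409  0.07934504]
scene [0.5726, 0.0119, 0.0727] [-0.00881975 -0.00133493  0.0727    ] 0.67
```

The lid sprang to 25 mm and the catch is released. I'll go down in front of the lid's near face and push at the centre.

Request:
{"api": "step_arm", "payload": {
  "moves": [
    {"grip": -1,"x": 0.015,"y": -0.015,"z": 0.01,"yaw": 0},
    {"grip": -1,"x": 0.029,"y": -0.03,"z": 0.025,"yaw": 0},
    {"grip": -1,"x": 0.029,"y": -0.03,"z": 0.04,"yaw": 0},
    {"grip": -1,"x": 0.029,"y": -0.03,"z": 0.048,"yaw": 0},
    {"grip": -1,"x": 0.04,"y": -0.03,"z": 0.048,"yaw": 0},
    {"grip": -1,"x": 0.055,"y": -0.03,"z": 0.048,"yaw": 0},
    {"grip": -1,"x": 0.062,"y": -0.03,"z": 0.048,"yaw": 0},
    {"grip": -1,"x": 0.068,"y": -0.03,"z": 0.048,"yaw": 0},
    {"grip": -1,"x": 0.074,"y": -0.03,"z": 0.048,"yaw": 0},
    {"grip": -1,"x": 0.08,"y": -0.03,"z": 0.048,"yaw": 0},
    {"grip": -1,"x": 0.086,"y": -0.03,"z": 0.048,"yaw": 0},
    {"grip": -1,"x": 0.092,"y": -0.03,"z": 0.048,"yaw": 0},
    {"grip": -1,"x": 0.098,"y": -0.03,"z": 0.048,"yaw": 0},
    {"grip": -1,"x": 0.104,"y": -0.03,"z": 0.048,"yaw": 0},
    {"grip": -1,"x": 0.109,"y": -0.03,"z": 0.048,"yaw": 0},
    {"grip": -1,"x": 0.112,"y": -0.03,"z": 0.048,"yaw": 0},
    {"grip": -1,"x": 0.112,"y": -0.03,"z": 0.048,"yaw": 0}
  ]
}}

```text
clock: 8.28
ee_pos: [0.6042, 0.0106, 0.0638]
ee_rot: [0.999, -0.041, 0.001, -0.0]
contact_force: [0.6, 0.2, 0.2]
width: 0.0
finger_force: 0.0
```

```bash
python3 - <<'E'
from h import *
s,p,R=st();print(s["clock"],p,inbox(p),B.inv().apply(s["contact_force"]))
E
```

```text
8.275 [0.60418524 0.01058146 0.06378517] [ 2.27661938e-02 -3.34238094e-05  6.37851696e-02] [0.59986867 0.20531445 0.19513759]
```

Request:
{"api": "step_arm", "payload": {
  "moves": [
    {"grip": -1,"x": 0.002,"y": 0,"z": 0,"yaw": 0},
    {"grip": -1,"x": 0.004,"y": 0,"z": 0,"yaw": 0},
    {"grip": -1,"x": 0.006,"y": 0,"z": 0,"yaw": 0},
    {"grip": -1,"x": 0.008,"y": 0,"z": 0,"yaw": 0},
    {"grip": -1,"x": 0.008,"y": 0,"z": 0,"yaw": 0}
  ]
}}

```text
clock: 8.9
ee_pos: [0.61, 0.0101, 0.0636]
ee_rot: [0.999, -0.041, -0.001, -0.0]
contact_force: [-5.1, 0.4, 3.1]
width: 0.005
finger_force: 2.5
```

```bash
python3 - <<'E'
from h import *
import cv2
s,p,R=st();print(s["clock"],p,inbox(p),B.inv().apply(s["contact_force"]))
f=bot.grab_frame("scene");cv2.imwrite("pics/s2.png",f["frame"][:,:,::-1])
E
```

```text
8.9 [0.61002685 0.01010893 0.06363806] [ 2.86268711e-02 -2.06049453e-05  6.36380641e-02] [-5.13316107  0.01614378  3.06799551]
```

View pics/s2.png

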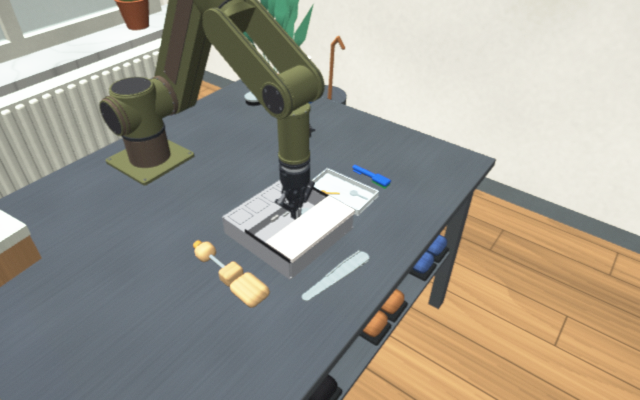

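The scene view shows the lid (≈320,225) at the rear of the box, the hollow uncovered, and the finger at (295,210) against the lid's near face. The force has risen to 5 N at the expected stop. I'll nudge it a little more, then back off and retreat.

Request:
{"api": "step_arm", "payload": {
  "moves": [
    {"grip": -1,"x": 0.001,"y": 0,"z": 0,"yaw": 0},
    {"grip": -1,"x": 0.002,"y": 0,"z": 0,"yaw": 0},
    {"grip": -1,"x": 0.002,"y": 0,"z": 0,"yaw": 0}
  ]
}}

```text
clock: 9.32
ee_pos: [0.6101, 0.0101, 0.0636]
ee_rot: [0.999, -0.041, -0.003, -0.0]
contact_force: [-9.3, 1.3, 5.5]
width: 0.001
finger_force: 4.4
```

Request:
{"api": "step_arm", "payload": {
  "moves": [
    {"grip": -1,"x": -0.005,"y": 0,"z": 0,"yaw": 0},
    {"grip": -1,"x": -0.02,"y": 0,"z": -0.005,"yaw": 0},
    {"grip": -1,"x": -0.03,"y": 0,"z": -0.03,"yaw": 0},
    {"grip": -1,"x": -0.05,"y": 0,"z": -0.07,"yaw": 0},
    {"grip": -1,"x": -0.08,"y": 0,"z": -0.11,"yaw": 0},
    {"grip": -1,"x": -0.11,"y": 0,"z": -0.15,"yaw": 0},
    {"grip": -1,"x": -0.11,"y": 0,"z": -0.15,"yaw": 0}
  ]
}}

```text
clock: 10.2
ee_pos: [0.5038, 0.0189, 0.2175]
ee_rot: [0.999, -0.041, 0.004, 0.0]
contact_force: [0.9, -0.3, -0.2]
width: 0.005
finger_force: 0.0
```

```bash
python3 - <<'E'
from h import *
import cv2
s,p,R=st();print(s["clock"],inbox(p),s["contact_force"])
for c in("top","scene"):
    f=bot.grab_frame(c);cv2.imwrite(f"pics/{c}3.png",f["frame"][:,:,::-1])
    for n in("lid_edge","shoe_tree","key_tray","shoe_horn","brush"):
        for d in bot.pinpoint(c,n)[:1]:print(c,n,np.round(d["centre"],4),inbox(d["centre"]).round(4) if n=="lid_edge" else "")
    if c=="top":
        l=bot.regions_of(c,"lid")[0]["region"];v,u=np.nonzero(l&(f["z_map"]>0));z=f["z_map"][v,u]
        P=(np.c_[(u-f["cx"])/f["fx"]*z,(v-f["cy"])/f["fy"]*z,z]-f["t"])@f["R"]
        P=P[(P[:,2]>.069)&(P[:,2]<.08)];q=B.inv().apply(P-C);print(np.percentile(q[:,0],[0,1,99,100]))
E
```

```text
10.2 [-7.79681119e-02 -5.79058773e-05  2.17528055e-01] [ 0.88191571 -0.34761076 -0.20334317]
top lid_edge [0.6208 0.009  0.0703] [ 0.0395 -0.0002  0.0703]
top shoe_tree [ 0.5702 -0.2033 -0.001 ] 
top key_tray [ 0.6039  0.2314 -0.002 ] 
top shoe_horn [ 0.7758 -0.0386  0.0042] 
top brush [6.265e-01 3.533e-01 5.000e-04] 
[0.03892208 0.04025299 0.12851277 0.12992664]
scene lid_edge [0.6189 0.009  0.0714] [ 0.0376 -0.0004  0.0714]
scene shoe_tree [ 0.5754 -0.2078 -0.0012] 
scene key_tray [ 0.6029  0.2311 -0.0016] 
scene shoe_horn [ 0.7804 -0.0447 -0.0008] 
scene brush [ 0.6293  0.3576 -0.0017]
```

View pics/scene3.png

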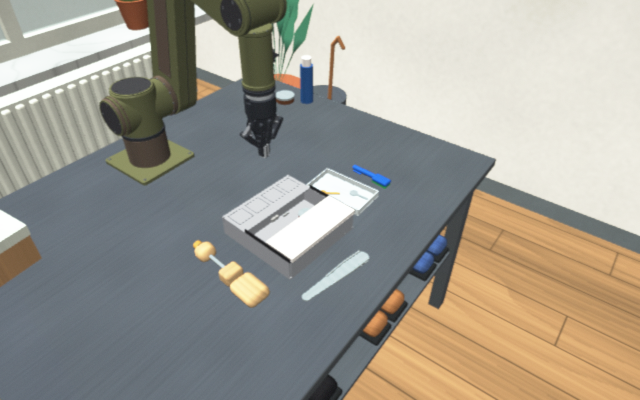

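The lid (≈315,228) is fully open at box x ≈ 40 mm. The pads are flush, the gripper (263,150) is clear, and the four loose things haven't moved.

```bash
python3 -c "
from plant import bot
print(bot.sign_off())"
```

```text
the job is handed in; nothing more can be done
None
```

The catch was the pad at y = -30 mm: I pressed it to its stop and released it, then pushed the lid fully open (near face at box x ≈ 40 mm, against its stop), left the four loose things where they lay, and handed the job in at about 11 s.

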